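Stand the loaded paperweight on the receipts, heavy end down

TASK

The draught from the window is lifting the receipts: take the wooden paperweight out of the white tray, lay it flat on the bare desk and let go of it, then take it again and stand it upright on the middle of the receipts in the tiffin lid. One end is loaded with steel and the two ends look the same, so lift it and feel which end is heavy: it must stand heavy end down, set down gently. Leave the pen stand, the steel tumbler, the staple remover and the pencil where they are, and do not push the lid about.

Things in the scene. Friction and masses are not known exactly. Their poses are not given: they have to be found in the camera images.
- paperweight: Wooden square bar, 36 x 36 mm, 140 mm long, flat ends, about 0.4 kg; both ends look alike. Origin at its centre, x along its length. A hidden steel slug (0.27 kg) fills one half, centred 37 mm from the middle; which half (+x or -x) varies and cannot be seen. Held at its middle it pulls with 0.1 N m towards the heavy end. At first it lies flat in the tray, nearly along the tray's x.
- tray: White plastic open tray, fixed to the desk, 190 mm (its x) by 140 mm (its y) outside, walls 5 mm thick and 50 mm high, inner floor 8 mm above the desk. Origin at the centre of its underside, on the desk.
- lid: Round aluminium tiffin lid lying upturned like a dish on the desk, 150 mm across, rim 13 mm high, z axis up; loose with its papers, about 0.3 kg. Flat in it lies the stack of receipts, 110 mm (lid's x) by 84 mm (lid's y), fast to the lid, its top about 10 mm above the desk. Origin at the centre of the underside.
- pen_stand: Clear acrylic pen stand, 70 x 70 mm, 95 mm high, with two pens and a pencil in it reaching to 155 mm above the desk; loose, stands close to the lid. Origin at the centre of its underside, x and y along its sides.
- tumbler: Empty steel drinking tumbler, 68 mm across at its rim, 85 mm high, loose, standing close to the lid. Origin at the centre of its underside.
- staple_remover: Red plastic staple remover, lying on the desk, about 50 mm (its x) by 26 mm (its y), 30 mm high. Origin at the centre of its underside.
- pencil: Yellow hexagonal wooden pencil lying on the desk by one end of the tray, 150 mm long (its x), 8 mm thick. Origin at its middle, on the desk.
Not all that is in view belongs to the job. There is more than one size of the paperweight; the one meant has the size given above. There is more than one size of the lid; the job needs the larger.

How it is judged (in metres and radians):
On the way:
1. the paperweight lies flat on the bare desk, out of the tray, let go and at rest (height (world z) of paperweight between 0.015 and 0.021 m and angle between the x axis of paperweight and the z axis of lid, either way round above 1.45 rad and contact force between the fingers and paperweight below 0.2 N and linear speed of paperweight below 0.03 m/s), for 0.2 s.
At the end, for the whole second after the job is handed in: The paperweight stands upright (within 7 degrees), its loaded half below, on the receipts in the lid, its axis within 20 mm of the lid's centre, released and at rest; the lid lies flat (angle between the x axis of paperweight and the z axis of lid, either way round below 0.12 rad and height (world z) of slug_c0 below 0.06 m and horizontal distance between paperweight and lid below 0.02 m and height (world z) of paperweight between 0.074 and 0.087 m and angle between lid's own z axis and vertical below 0.06 rad and linear speed of paperweight below 0.02 m/s); the robot touches nothing.
It fails at once if the pen stand or tumbler is shifted by more than 25 mm or tipped (distance of any of pen_stand, tumbler from where it was at the start of the episode above 0.025 m or angle between any of pen_stand, tumbler's own z axis and vertical above 0.35 rad).
It fails at once if the staple remover or pencil is shifted by more than 25 mm (distance of any of staple_remover, pencil from where it was at the start of the episode above 0.025 m).
It fails at once if the lid is pushed more than 25 mm (distance of lid from where it was at the start of the episode above 0.025 m).
It fails at once if the paperweight strikes the lid hard (over 60 N) (contact force between paperweight and lid above 60 N).
It also fails if it takes over 61 s, if anything falls off the work surface, if the arm or the gripper's body presses on something with over 40 N, if the wrist force passes 120 N, or if a joint passes its speed limit or range.

ROBOT

A 6-joint arm with a two-finger parallel gripper is mounted at the origin on the work surface. World frame = base frame: x ahead of the robot, y to its left, z up, the work surface at z = 0. Lengths are in m, angles in degrees, forces in N, time in s.
With the tool pointing down it reaches from about 0.275 to 0.75 m from the base axis. Payload 10.2 kg.
Tool frame: the origin (TCP) lies at the very end of the fingers, on their centre line; the grasp point (between the pads) lies 19 mm behind it; z points along the fingers, y is the line along which they close (so a half turn about z gives the same grasp; the last joint's range is limited). The gripper opens to 85 mm and grips with 20 to 120 N. Pads are 22 mm wide; open, the fingers measure 114 mm over their backs; the gripper's body (76 mm by 85 mm) begins 54 mm behind the grasp point. The pads swing forward as they close: fully open they stand 13 mm farther back than shut.
Start: joints at [-76.799, 17.928, 85.812, -0, 76.261, -12.8], TCP at [0.23, -0.472, 0.231] pointing down, gripper open.
Joint ranges: [-168.41, 168.41], [-55.51, 124.54], [10.69, 146.95], [-70.63, 250.63], [1, 178], [-165.06, 165.06]. Speed limits (degrees/s): [136.94, 136.94, 172.46, 180, 180, 180].

INTERFACE

Orientations are given as [roll, pitch, yaw] about the fixed x, y, z axes, in that order (R = Rz(yaw) Ry(pitch) Rx(roll)).
In Python, from rig import get_state, eyes, robot gives the robot as it stands.
- The arm moves only by the shell command python3 -m creep 'ROWS' [OPENING] [FORCE]. ROWS is JSON, a list that holds one entry, the list of rows, each a list of 4 numbers: the shift along the world's x, y, z in m, then the turn about the world's z in degrees. A call has 1 to 10 rows; each row is the pose to reach, as a shift and turn from the pose commanded when the call began; what a row does not reach only later rows make up. A row lasts 1/10 s, in which the tool goes at most 50 mm and 8.59 degrees, less where a joint would pass 70% of its speed; a pose out of reach is approached as far as the arm can. A call with a gripper value outside its range is refused whole. OPENING is the finger opening in m, from 0 to 0.0854, set as the call begins (- or left out, the last holds). The fingers move at their own pace and stop on an object; FORCE is the grip in N (left out, the last holds). Time passes only in rows, so rows that repeat a pose let the fingers close. It gives the time, the measured TCP pose, the force, the opening and the grip force at its end, in the units of the state.
- get_state(): the state, without advancing time (a new reading comes with each control period).
- eyes.capture(name): name is "scene" or "top" or "wrist"; returns (picture, depth): 400x640x3 uint8, blue, green, red; 400x640 float32, m along the optical axis (not along the pixel's ray), 0 where there is no reading.
- eyes.camera_info(name): a dict with "camera_matrix" (3x3 intrinsics, pixels), "eye" and "attitude" of the camera in the world. Camera axes: x right, y down, z forward; pixel columns grow to the right and rows downward; lengths in m; the calibration is good to about 2 mm. A picture is of the moment at which its call begins: read the wrist's pose just before it. camera_info takes no time and is no camera call; for the wrist camera it gives the pose at the moment of the call.
- robot.finish_job(): hands the job in; it is judged then, once.
The state is a dict: "clock": time; "joint_pos": joint angles; "dq": joint speeds; "tau": joint torques, N m; "ee_pos": TCP position; "tcp_rot": TCP orientation; "ft_force": force on the tool from outside, world axes, zero at the start; "wrist_torque": the same for the moment, N m; "gripper_width": finger opening in m; "finger_force": force on a finger pad.
Only numpy, scipy, OpenCV 4.12 (cv2) and the standard library are available. Lean on these libraries where they do the work, as an engineer would, in place of code of your own. Each camera call takes 0.05 s, during which the arm holds its last target. There are 200 camera calls.

## Working session

There is one attempt and no reset: what is moved stays moved. The work goes in short steps, Python scripts to look and compute and a shell command to move; the robot and the scene stay as the last step left them, time stands still between calls to the robot, and variables do not carry over. Pictures are saved under pics/ and viewed, at most 10 in all, crops included, and the job is handed in when it is done.

```bash
mkdir -p pics
cat > h.py <<'E'
import numpy as np, cv2
from rig import get_state, eyes, robot
def cloud(name):
    info=eyes.camera_info(name); im,d=eyes.capture(name)
    K=np.array(info["camera_matrix"]); h,w=d.shape
    u,v=np.meshgrid(np.arange(w),np.arange(h))
    P=np.stack([(u-K[0,2])/K[0,0]*d,(v-K[1,2])/K[1,1]*d,d],-1)
    A=np.array(info["attitude"])
    if A.shape!=(3,3):
        from scipy.spatial.transform import Rotation as R
        A=R.from_euler('xyz',A,degrees=True).as_matrix()
    W=P@A.T+np.array(info["eye"]); W[d==0]=np.nan
    return im,W
E
python3 - <<'E'
from h import *
for n in("scene","top"):
    print(n,eyes.camera_info(n))
    im,W=cloud(n); cv2.imwrite(f"pics/{n}1.png",im); np.save(f"pics/{n}1.npy",W)
    print(W[::80,::80].round(3)[:, :,2])
print(get_state())
E
```

```text
scene {'camera_matrix': array([[378.73853803,   0.        , 318.44504081],
       [  0.        , 378.73853803, 198.85928053],
       [  0.        ,   0.        ,   1.        ]]), 'eye': array([0.96063482, 0.2407427 , 0.7729923 ]), 'attitude': array([-143.17143903,   -1.05453273,  128.14934305])}
[[-0.278 -0.425 -0.     0.003 -0.109 -0.157 -0.291  0.175]
 [-0.653  0.2   -0.188 -0.002  0.001 -0.     0.244 -0.552]
 [-0.75   0.115  0.043 -0.     0.003  0.001  0.     0.001]
 [-0.752  0.     0.     0.001  0.019  0.002  0.     0.002]
 [-0.755 -0.751 -0.001    nan -0.     0.011  0.002  0.002]]
top {'camera_matrix': array([[482.56191646,   0.        , 320.2022524 ],
       [  0.        , 482.56191646, 202.95542472],
       [  0.        ,   0.        ,   1.        ]]), 'eye': array([ 0.41230953, -0.07268885,  1.34124301]), 'attitude': array([-174.68752712,    1.08851925,  -91.64113078])}
[[-0.756 -0.746 -0.263 -0.749 -0.75  -0.738 -0.742 -0.751]
 [-0.75  -0.003  0.002  0.002 -0.002  0.002 -0.003  0.202]
 [   nan  0.019  0.001  0.046  0.004  0.069  0.001  0.189]
 [-0.397  0.006  0.003  0.002 -0.001 -0.     0.005 -0.004]
 [-0.41   0.006 -0.005  0.002  0.67   0.    -0.002  0.536]]
{'clock': 0.1, 'joint_pos': array([-7.68005089e+01,  1.79578725e+01,  8.58486368e+01, -2.27002191e-04,
        7.62616851e+01, -1.28024723e+01]), 'dq': array([-0.08003314, -0.03942909, -0.11670537, -0.01866033, -0.02558952,
       -0.01164574]), 'tau': array([ 2.10246595e-03, -4.12900686e+01, -2.60143036e+01, -1.65435986e-04,
        2.99885265e-03,  3.10487870e-06]), 'ee_pos': array([ 0.23007487, -0.47164947,  0.23078441]), 'tcp_rot': array([-1.79933452e+02, -1.48962715e-02,  2.60020088e+01]), 'ft_force': array([ 0.30074041, -0.04203845, -0.28101801]), 'wrist_torque': array([ 0.03266873, -0.05637123,  0.02946273]), 'finger_force': 0.0, 'gripper_width': 0.08513724386001079}
```

View pics/top1.png

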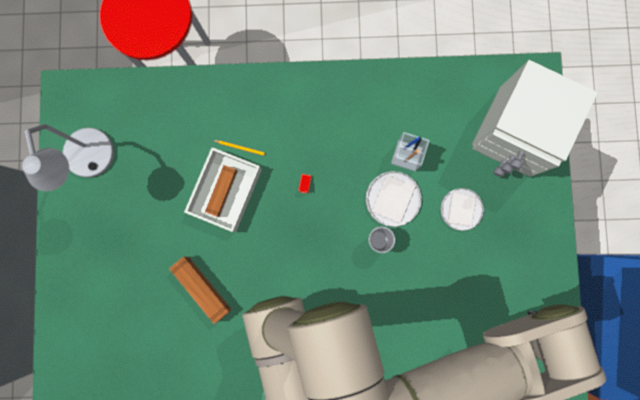

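View pics/scene1.png

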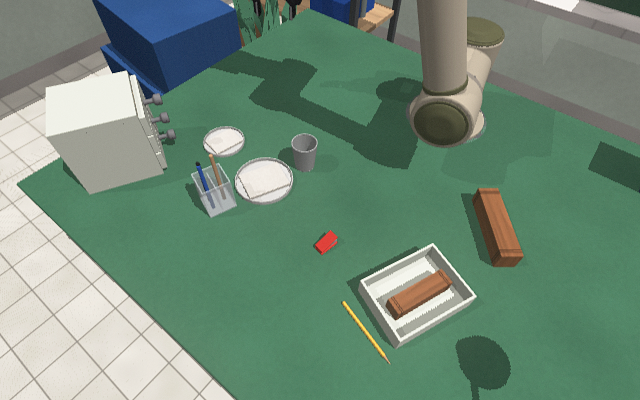

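The bar in the tray is at top (222,191), with the thicker, longer one at (199,290). The larger lid is at (394,199), with a smaller one at (462,209). The pen stand is at (410,150), the tumbler at (381,240), the staple remover at (306,183) and the pencil at (240,147). I'll measure both pairs to see which fits.

Run:
```python
from h import *
im=cv2.imread("pics/top1.png"); W=np.load("pics/top1.npy")
hsv=cv2.cvtColor(im,cv2.COLOR_BGR2HSV)
def box(name,roi,m,zlo,zhi):
    x0,y0,x1,y1=roi; k=np.zeros(m.shape,bool); k[y0:y1,x0:x1]=1
    k&=m&(W[...,2]>zlo)&(W[...,2]<zhi)
    p=W[k]; r=cv2.minAreaRect((p[:,:2]*1000).astype(np.float32))
    b=cv2.boxPoints(r); e=[b[1]-b[0],b[2]-b[1]]; l=max(e,key=np.linalg.norm)
    print(name,len(p),"c",np.round(r[0],1),"size",np.round(r[1],1),"long yaw",round(float(np.degrees(np.arctan2(l[1],l[0]))),1),"z med",np.nanmedian(p[:,2]).round(4), "p95",np.percentile(p[:,2],95).round(4))
H,S,V=hsv[...,0],hsv[...,1],hsv[...,2]
brown=(H<20)&(S>100); green=(H>60)&(H<95)&(S>90); allm=np.ones(H.shape,bool)
box("barTray",(195,155,250,225),brown,.03,.06)
box("barBig",(165,250,235,330),brown,.02,.09)
box("tray",(180,140,268,236),~green&(S<60)&(V>120),.042,.06)
box("lid",(360,165,428,232),~green&(S<60)&(V>110),.004,.03)
box("lidS",(436,182,490,235),~green&(S<60)&(V>110),.004,.03)
box("pens",(385,125,435,175),allm,.08,.11)
box("tumbler",(360,220,405,262),allm,.07,.1)
box("pencil",(210,135,270,160),(H>15)&(H<35)&(S>130),-.01,.03)
box("staple",(290,165,320,200),(H<8)&(S>150),.01,.05)
cv2.imwrite("pics/crop1.png",np.hstack([cv2.resize(im[135:335,155:275],None,fx=3,fy=3,interpolation=2),cv2.resize(im[115:275,350:500],None,fx=2.75,fy=3.75,interpolation=2)])[:600])
```

```text
barTray 678 c [577. 219.] size [ 36.  136.9] long yaw -22.2 z med 0.0444 p95 0.0486
barBig 1503 c [312.4 278.4] size [189.3  51.9] long yaw 38.8 z med 0.0489 p95 0.0537
tray 580 c [581.  213.3] size [142.6 189.9] long yaw -23.5 z med 0.0499 p95 0.0549
lid 1711 c [ 545.9 -252.2] size [174.1 151.8] long yaw 8.3 z med 0.0102 p95 0.0155
lidS 950 c [ 510.1 -441. ] size [112.1 114.9] long yaw -65.4 z med 0.0081 p95 0.0129
pens 256 c [ 665.8 -297.3] size [70.8 71.8] long yaw -19.6 z med 0.0935 p95 0.0999
tumbler 132 c [ 432.7 -208.2] size [65.2 64.8] long yaw 88.4 z med 0.084 p95 0.089
pencil 157 c [700.9 167.1] size [133.9   9.1] long yaw 73.0 z med 0.006 p95 0.011
staple 142 c [594.2  -9.6] size [25.7 46.6] long yaw -10.9 z med 0.0219 p95 0.0301
```

View pics/crop1.png

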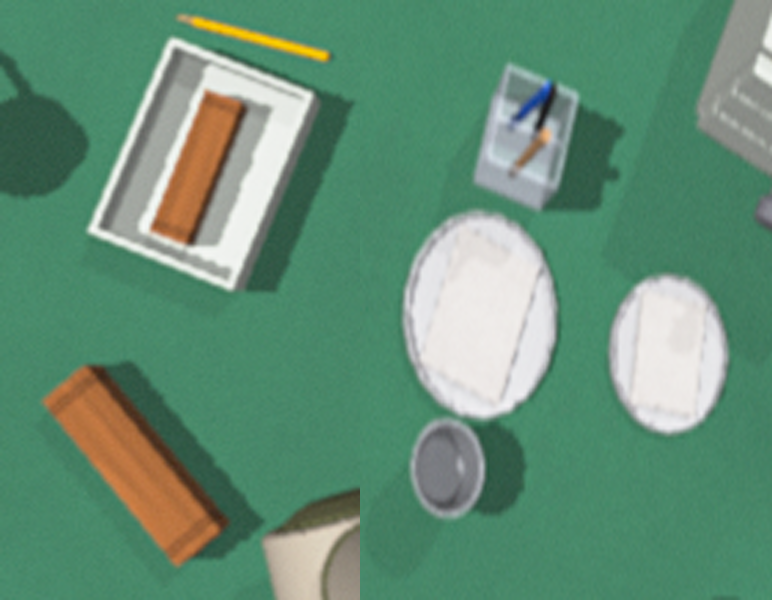

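Confirmed: the tray bar measures 137 x 36 mm, so it is the paperweight (the other is 189 x 52). The 150 mm lid at (394,199) is the right one (the other is 113 mm). Next I move over the tray.

```bash
python3 -m creep '[[[0.347,0.691,0,-48.2],[0.347,0.691,0,-48.2],[0.347,0.691,0,-48.2],[0.347,0.691,0,-48.2],[0.347,0.691,0,-48.2],[0.347,0.691,0,-48.2],[0.347,0.691,0,-48.2],[0.347,0.691,0,-48.2],[0.347,0.691,0,-48.2],[0.347,0.691,0,-48.2]]]' 0.07 60; python3 -c "
from h import *
s=get_state();print(s['ee_pos'],s['tcp_rot'])"
```

```text
clock: 1.1
ee_pos: [0.4449, -0.0444, 0.2313]
tcp_rot: [180.0, 0.0, -22.2]
ft_force: [0.8, -1.0, 0.8]
gripper_width: 0.07
finger_force: 0.0
[ 0.44490223 -0.0443685   0.23131277] [ 1.79998988e+02  1.90816378e-03 -2.22019149e+01]
```

```bash
python3 -m creep '[[[0.132,0.263,0,0],[0.132,0.263,0,0],[0.132,0.263,0,0],[0.132,0.263,0,0],[0.132,0.263,0,0],[0.132,0.263,0,0],[0.132,0.263,0,0],[0.132,0.263,0,0],[0.132,0.263,0,0]]]'
python3 - <<'E'
from h import *
s=get_state();print(s['ee_pos'],s['tcp_rot'],s['wrist_torque'])
im,W=cloud("wrist"); cv2.imwrite("pics/w1.png",im)
hsv=cv2.cvtColor(im,cv2.COLOR_BGR2HSV);H,S,V=cv2.split(hsv)
k=(H<20)&(S>100)&(W[...,2]>.035)&(W[...,2]<.06)
p=W[k];r=cv2.minAreaRect((p[:,:2]*1000).astype(np.float32));print(len(p),r,np.median(p[:,2]), p.mean(0))
E
```

```text
clock: 2.0
ee_pos: [0.5763, 0.2157, 0.2313]
tcp_rot: [180.0, 0.0, -22.2]
ft_force: [0.2, -2.0, 0.9]
gripper_width: 0.0699
finger_force: 0.0
[0.57625558 0.21565598 0.23126319] [ 1.79971722e+02  2.02837758e-02 -2.22425956e+01] [ 0.01537699  0.00475499 -0.02827427]
3800 ((500.65509033203125, 244.59263610839844), (64.49683380126953, 294.3620300292969), 63.40531921386719) 0.04395772536689663 [0.55575473 0.22958786 0.04396957]
```

View pics/w1.png

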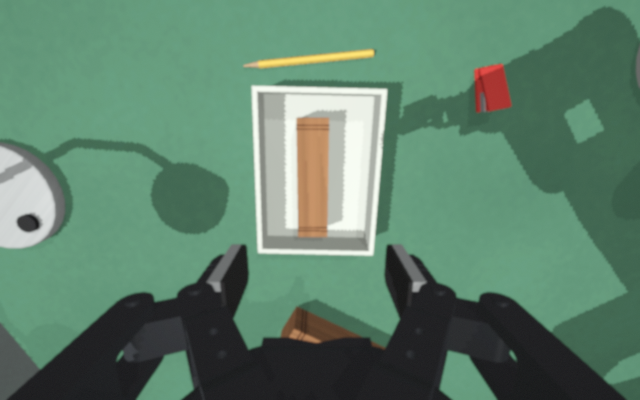

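The wrist view shows the bar in the tray at (313,178), aligned between the fingers. The far bar intruded on the mask, so I'll refit with it excluded.

Run:
```python
from h import *
im,W=cloud("wrist")
hsv=cv2.cvtColor(im,cv2.COLOR_BGR2HSV);H,S,V=cv2.split(hsv)
k=(H<20)&(S>100)&(W[...,2]>.035)&(W[...,2]<.06);k[245:]=0
p=W[k];r=cv2.minAreaRect((p[:,:2]*1000).astype(np.float32));print(len(p),r,np.median(p[:,2]), p.mean(0))
s=get_state();print(s['ee_pos'])
```

```text
3324 ((575.1141967773438, 220.4114990234375), (32.66038513183594, 138.04371643066406), 67.52079772949219) 0.04388783891795223 [0.57931408 0.21868399 0.0438856 ]
[0.57636585 0.21546089 0.23173215]
```

```bash
python3 -m creep '[[[0,0.003,-0.05,0],[0,0.003,-0.1,0],[0,0.003,-0.14,0],[0,0.003,-0.17,0],[0,0.003,-0.19,0],[0,0.003,-0.205,0],[0,0.003,-0.218,0],[0,0.003,-0.218,0],[0,0.003,-0.218,0]]]'
```

```text
clock: 3.0
ee_pos: [0.577, 0.2195, 0.0141]
tcp_rot: [-180.0, -0.1, -22.2]
ft_force: [1.1, 0.2, 0.0]
gripper_width: 0.0701
finger_force: 0.0
```

Close, lift and feel.

```bash
python3 -m creep '[[[0,0,0,0],[0,0,0,0],[0,0,0,0],[0,0,0,0],[0,0,0,0],[0,0,0,0],[0,0,0,0]]]' 0.02 100; python3 -c "
from h import *
s=get_state();print(s['wrist_torque'],s['ft_force'])"
python3 -m creep '[[[0,0,0.005,0],[0,0,0.015,0],[0,0,0.035,0],[0,0,0.065,0],[0,0,0.1,0],[0,0,0.1,0],[0,0,0.1,0],[0,0,0.1,0]]]'
python3 - <<'E'
from h import *
for i in range(4):
    im,W=cloud("wrist"); s=get_state();t=s['wrist_torque'];a=np.radians(-22.2)
    print(t,s['ft_force'],"about tool y-line:",-t[0]*np.sin(a)+t[1]*np.cos(a))
cv2.imwrite("pics/w2.png",im)
E
```

```text
clock: 3.7
ee_pos: [0.577, 0.2197, 0.0145]
tcp_rot: [-179.9, -0.1, -22.2]
ft_force: [-0.9, 0.3, 6.0]
gripper_width: 0.0345
finger_force: 100.7
[ 0.04036351  0.21023275 -0.05967689] [-0.92536584  0.34274566  5.99697851]
clock: 4.5
ee_pos: [0.5756, 0.2193, 0.1118]
tcp_rot: [179.9, 0.1, -22.2]
ft_force: [-0.1, -1.5, -3.6]
gripper_width: 0.0345
finger_force: 100.8
[0.01094624 0.03991066 0.02878803] [ 0.22586818 -0.05404992 -3.01216995] about tool y-line: 0.04108804168767397
[0.06311754 0.02776642 0.00444601] [-0.24397146 -0.49200061 -4.94341172] about tool y-line: 0.049556491441151485
[0.07878644 0.06418074 0.04637647] [ 0.73298035  0.51916311 -2.92642486] about tool y-line: 0.08919178463621402
[ 0.0327128   0.05132628 -0.01964607] [ 5.93387905e-02 -3.85429997e-03 -4.07777577e+00] about tool y-line: 0.05988172663381224
```

View pics/w2.png

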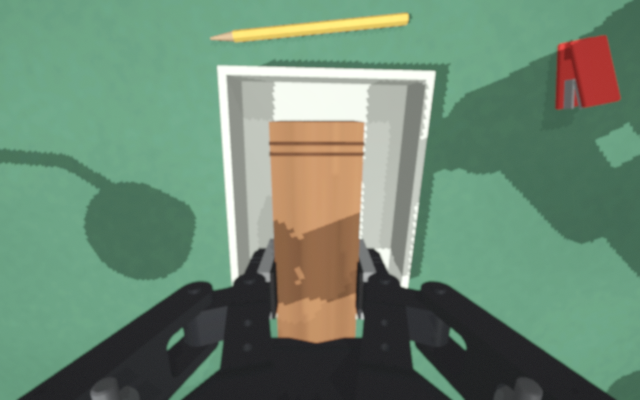

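The bar is held level at (318,230), with its far end at the top of the picture. The moment points to that far end (+u, yaw -22°) being heavy. I'll average more samples and check tilt.

Run:
```python
from h import *
a=np.radians(-22.2);T=[]
for i in range(14):
    im,W=cloud("wrist"); t=get_state()['wrist_torque'];T.append([t[0]*np.cos(a)+t[1]*np.sin(a),-t[0]*np.sin(a)+t[1]*np.cos(a)])
print(np.mean(T,0),np.std(T,0)/14**.5)
hsv=cv2.cvtColor(im,cv2.COLOR_BGR2HSV);H,S,V=cv2.split(hsv)
k=(H<20)&(S>80)&(W[...,2]>.1);k[:, :270]=0;k[:,365:]=0
p=W[k]; s=get_state(); d=(p-s['ee_pos'])[:,:2]; l=d@[np.cos(a),np.sin(a)]
print(len(p),l.min(),l.max(),np.percentile(l,99.5),np.polyfit(l,p[:,2],1),s['ee_pos'])
```

```text
[0.00503493 0.0889023 ] [0.00818074 0.0080114 ]
18585 -0.03165442745431365 0.06849609302703133 0.06812773242124145 [-0.00876972  0.14339662] [0.57650108 0.21952593 0.11334503]
```

The heavy end is the +u (far) end: +0.089 ± 0.008 N m, with the grip centred within 2 mm. Now I lay it on the bare desk at about (0.42, 0.03).

```bash
python3 -m creep '[[[-0.02,-0.025,0.01,0],[-0.047,-0.057,0.01,0],[-0.078,-0.095,0,0],[-0.11,-0.133,0,0],[-0.137,-0.165,0,0],[-0.15,-0.182,0,0],[-0.157,-0.19,0,0],[-0.157,-0.19,-0.03,0],[-0.157,-0.19,-0.06,0],[-0.157,-0.19,-0.08,0]]]'; python3 -m creep '[[[0,0,0,0],[0,0,0,0],[0,0,0,0]]]'
```

```text
clock: 6.4
ee_pos: [0.4195, 0.0299, 0.032]
tcp_rot: [-180.0, 0.0, -22.2]
ft_force: [0.5, 0.5, -3.0]
gripper_width: 0.0347
finger_force: 102.3
clock: 6.7
ee_pos: [0.4205, 0.0295, 0.0345]
tcp_rot: [-180.0, -0.1, -22.2]
ft_force: [0.2, 0.5, -3.1]
gripper_width: 0.0343
finger_force: 102.3
```

```bash
python3 -m creep '[[[0,0,-0.012,0],[0,0,-0.02,0],[0,0,-0.024,0],[0,0,-0.026,0],[0,0,-0.027,0],[0,0,-0.027,0],[0,0,-0.027,0]]]'; python3 -m creep '[[[0,0,0,0],[0,0,0,0],[0,0,0,0],[0,0,0,0],[0,0,0,0],[0,0,0,0]]]' 0.07 100;  python3 -m creep '[[[0,0,0.02,0],[0,0,0.06,0],[0,0,0.1,0],[-0.03,0.01,0.15,0],[-0.03,0.01,0.15,0],[-0.03,0.01,0.15,0],[-0.03,0.01,0.15,0]]]'
python3 - <<'E'
from h import *
im,W=cloud("wrist"); cv2.imwrite("pics/w3.png",im)
hsv=cv2.cvtColor(im,cv2.COLOR_BGR2HSV);H,S,V=cv2.split(hsv)
k=((H<20)&(S>80)&(W[...,2]>.028)&(W[...,2]<.045)).astype(np.uint8)
n,lab,st,c=cv2.connectedComponentsWithStats(k)
for i in range(1,n):
    if st[i,4]>800:
        p=W[lab==i];print(st[i],cv2.minAreaRect((p[:,:2]*1000).astype(np.float32)),np.median(p[:,2]))
print(get_state()['ee_pos'])
E
```

```text
clock: 7.4
ee_pos: [0.4197, 0.0295, 0.0066]
tcp_rot: [-180.0, -0.0, -22.2]
ft_force: [-0.8, -0.4, -2.9]
gripper_width: 0.0348
finger_force: 102.4
clock: 8.0
ee_pos: [0.4195, 0.0295, 0.0064]
tcp_rot: [-180.0, -0.0, -22.2]
ft_force: [-0.1, -0.6, 0.5]
gripper_width: 0.0698
finger_force: 0.0
clock: 8.7
ee_pos: [0.3894, 0.0395, 0.1554]
tcp_rot: [180.0, 0.1, -22.2]
ft_force: [-0.5, -0.3, -0.3]
gripper_width: 0.0699
finger_force: 0.0
[ 293   77   43  156 6238] ((418.67303466796875, 29.1671142578125), (36.00921630859375, 139.34849548339844), 67.78734588623047) 0.03593200796659485
[0.38934102 0.03944811 0.1550585 ]
```

View pics/w3.png

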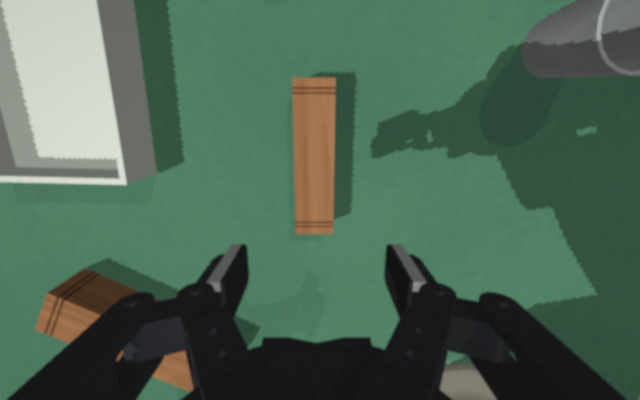

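The paperweight lies flat at (0.419, 0.029), with its top at 36 mm, released. Next I grip 50 mm from the middle on the light (near) side, then pivot it up about the heavy end's bottom edge with a light grip.

```bash
python3 -m creep '[[[-0.0165,0.0085,-0.05,0],[-0.0165,0.0085,-0.095,0],[-0.0165,0.0085,-0.125,0],[-0.0165,0.0085,-0.142,0],[-0.0165,0.0085,-0.151,0],[-0.0165,0.0085,-0.151,0],[-0.0165,0.0085,-0.151,0]]]'; python3 -m creep '[[[0,0,0,0],[0,0,0,0],[0,0,0,0],[0,0,0,0],[0,0,0,0],[0,0,0,0],[0,0,0,0]]]' 0.02 25
python3 - <<'E'
import numpy as np
# tcp shifts along arc
a=np.radians(-22.2)
for th in range(0,91,5):
    b=np.radians(9.5+th); b0=np.radians(9.5)
    du=121.7*(np.cos(b0)-np.cos(b)); dz=121.7*(np.sin(b)-np.sin(b0))
    print(th,np.round([du*np.cos(a)/1e3,du*np.sin(a)/1e3,dz/1e3],4))
E
```

```text
clock: 9.45
ee_pos: [0.3733, 0.0479, 0.0055]
tcp_rot: [-180.0, -0.0, -22.2]
ft_force: [0.7, -0.2, 0.1]
gripper_width: 0.0701
finger_force: 0.0
clock: 10.15
ee_pos: [0.3734, 0.048, 0.006]
tcp_rot: [-180.0, -0.1, -22.2]
ft_force: [-0.5, 0.3, 5.8]
gripper_width: 0.036
finger_force: 25.3
0 [ 0. -0.  0.]
5 [ 0.002  -0.0008  0.0104]
10 [ 0.0049 -0.002   0.0205]
15 [ 0.0086 -0.0035  0.0304]
20 [ 0.0131 -0.0053  0.0398]
25 [ 0.0183 -0.0075  0.0488]
30 [ 0.0242 -0.0099  0.0573]
35 [ 0.0308 -0.0126  0.0652]
40 [ 0.038  -0.0155  0.0725]
45 [ 0.0457 -0.0186  0.079 ]
50 [ 0.0539 -0.022   0.0848]
55 [ 0.0626 -0.0256  0.0898]
60 [ 0.0717 -0.0292  0.0939]
65 [ 0.081  -0.0331  0.0972]
70 [ 0.0906 -0.037   0.0996]
75 [ 0.1003 -0.0409  0.1011]
80 [ 0.1101 -0.045   0.1016]
85 [ 0.12   -0.049   0.1012]
90 [ 0.1297 -0.0529  0.0999]
```

```bash
python3 -m creep '[[[0.002,-0.0008,0.0104,0],[0.0049,-0.002,0.0205,0],[0.0086,-0.0035,0.0304,0],[0.0131,-0.0053,0.0398,0],[0.0183,-0.0075,0.0488,0],[0.0242,-0.0099,0.0573,0],[0.0308,-0.0126,0.0652,0],[0.038,-0.0155,0.0725,0],[0.0457,-0.0186,0.079,0],[0.0457,-0.0186,0.079,0]]]'
python3 - <<'E'
from h import *
s=get_state();print(s['ft_force'],s['wrist_torque'])
im,W=cloud("scene"); im2,W2=cloud("wrist")
hsv=cv2.cvtColor(im,cv2.COLOR_BGR2HSV)
cv2.imwrite("pics/s4.png",np.hstack([cv2.resize(im[80:330,300:560],None,fx=1.5,fy=1.5),cv2.resize(im2,(400,375))]))
E
```

```text
clock: 11.15
ee_pos: [0.4201, 0.0289, 0.0851]
tcp_rot: [-180.0, -0.1, -22.2]
ft_force: [-0.3, 0.4, -3.7]
gripper_width: 0.0356
finger_force: 25.6
[-0.31891435  0.38925218 -3.68382197] [0.06891531 0.20315924 0.00397057]
```

View pics/s4.png

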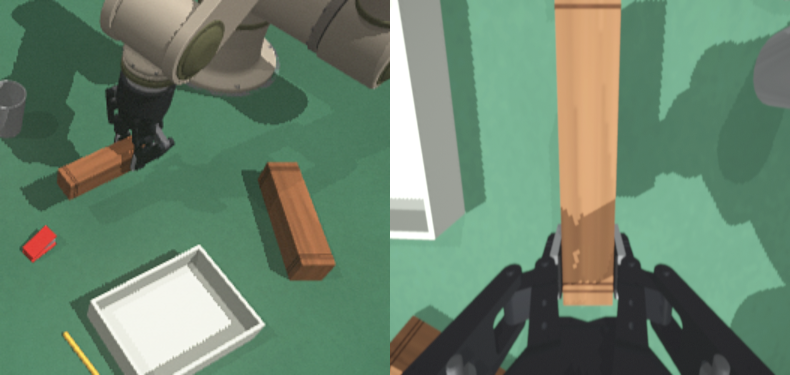

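The bar stayed nearly level: the scene crop shows it aloft at (100,165), so a 25 N grip is too stiff to let it swing. I'll drop to 20 N, rise briskly so the heavy end can sag, and measure the tilt.

```bash
cat >> h.py <<'E'
def tilt():
    a=np.radians(get_state()['tcp_rot'][2]); s=get_state(); im,W=cloud("wrist")
    H,S,V=cv2.split(cv2.cvtColor(im,cv2.COLOR_BGR2HSV))
    k=(H<20)&(S>80)&(W[...,2]>.03); k[330:]=0
    d=W-s['ee_pos']; v=-d[...,0]*np.sin(a)+d[...,1]*np.cos(a); l=d[...,0]*np.cos(a)+d[...,1]*np.sin(a)
    k&=(abs(v)<.016)&(l>-.04)&(l<.14)
    p=l[k]; z=d[...,2][k]
    if len(p)<50: print("few",len(p)); return im,W
    f=np.polyfit(p,z,1); r=abs(np.polyval(f,p)-z)<.006
    f=np.polyfit(p[r],z[r],1)
    print("n",r.sum(),len(p),"l",np.percentile(p,[1,99]).round(4),"tilt",np.degrees(np.arctan(f[0])).round(1),"z@0",f[1].round(4),"pos",s['ee_pos'].round(4),"F",s['ft_force'].round(1),"T",s['wrist_torque'].round(2))
    return im,W
E
python3 -c "from h import *;tilt()"
python3 -m creep '[[[0,0,0,0],[0,0,0,0],[0,0,0,0],[0,0,0.045,0],[0,0,0.09,0],[0,0,0.09,0],[0,0,0.09,0]]]' - 20; python3 -c "from h import *;tilt()"
```

```text
n 26564 26564 l [-0.0189  0.1079] tilt -1.1 z@0 0.03 pos [0.4185 0.0294 0.0841] F [-0.2  0.9 -2.7] T [ 0.15  0.26 -0.02]
clock: 12.0
ee_pos: [0.4186, 0.0295, 0.1743]
tcp_rot: [-180.0, -0.0, -22.2]
ft_force: [0.7, 0.5, -4.2]
gripper_width: 0.0352
finger_force: 25.4
n 20262 20262 l [-0.0154  0.1091] tilt -24.3 z@0 0.0293 pos [0.4186 0.0295 0.1743] F [ 0.7  0.5 -4.2] T [0.07 0.21 0.01]
```

```bash
python3 -m creep '[[[0,0,0.045,0],[0,0,0,0],[0,0,0.045,0],[0,0,0,0],[0,0,0.045,0],[0,0,0.0,0],[0,0,0.045,0],[0,0,0.045,0]]]' 0.02 20; python3 -c "from h import *;tilt()"
```

```text
clock: 12.85
ee_pos: [0.4194, 0.0293, 0.2203]
tcp_rot: [-180.0, -0.1, -22.2]
ft_force: [0.5, -0.4, -2.7]
gripper_width: 0.0359
finger_force: 27.6
n 9368 11735 l [-0.0193  0.0511] tilt -64.8 z@0 0.0292 pos [0.4194 0.0293 0.2203] F [ 0.5 -0.4 -2.7] T [-0.02  0.05  0.01]
```

It is at 65° and swinging down as wanted. I'll shake a bit more.

```bash
python3 -m creep '[[[0,0,-0.05,0],[0.01,-0.004,0,0],[0,0,-0.05,0],[0.01,-0.004,0,0],[0,0,-0.05,0],[0.01,-0.004,0,0],[0,0,-0.05,0],[0,0,0,0],[0,0,0,0]]]' 0.02 20; python3 -c "from h import *;im,W=tilt();cv2.imwrite('pics/w5.png',im)"
```

```text
clock: 13.8
ee_pos: [0.4183, 0.0296, 0.2198]
tcp_rot: [-180.0, -0.0, -22.2]
ft_force: [0.8, -0.5, -3.3]
gripper_width: 0.0357
finger_force: 28.0
n 1250 8523 l [-0.0161  0.0071] tilt -76.8 z@0 0.0063 pos [0.4183 0.0296 0.2198] F [ 0.8 -0.5 -3.3] T [-0.06 -0.21 -0.01]
```

View pics/w5.png

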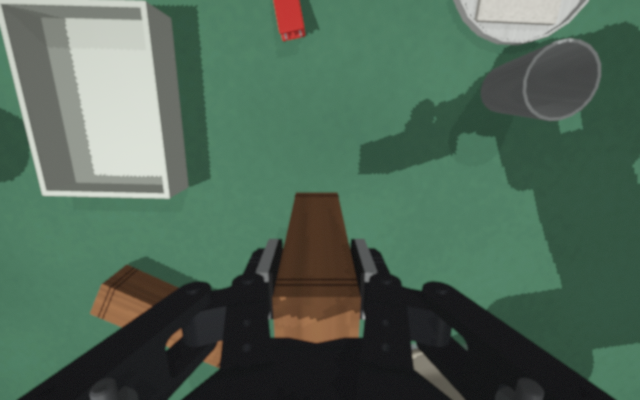

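The bar hangs nearly vertical at (318,265). I'll fit the visible side face for the exact lean.

```bash
cat >> h.py <<'E'
def lean():
    s=get_state(); a=np.radians(s['tcp_rot'][2]); im,W=cloud("wrist")
    H,S,V=cv2.split(cv2.cvtColor(im,cv2.COLOR_BGR2HSV))
    d=W-s['ee_pos']; v=-d[...,0]*np.sin(a)+d[...,1]*np.cos(a); l=d[...,0]*np.cos(a)+d[...,1]*np.sin(a); z=d[...,2]
    k=(H<20)&(S>80)&(abs(v)<.015)&(abs(l)<.08)
    f=k&(z<.01)&(z>-.1); c=np.polyfit(z[f],l[f],1); t=k&(z>.02)
    print("face n",f.sum(),"lean(+ = heavy end towards +u)",np.degrees(np.arctan(-c[0])).round(1),"l@z0",c[1].round(4),"zrange",np.percentile(z[f],[1,99]).round(4),
     "top n",t.sum(),"z",np.percentile(z[t],[5,50,95]).round(4),"l",np.percentile(l[t],[2,98]).round(4),"topslope",np.degrees(np.arctan(np.polyfit(l[t],z[t],1)[0])).round(1),"pos",s['ee_pos'].round(4))
E
python3 -c "from h import *;lean()"
```

```text
face n 3081 lean(+ = heavy end towards +u) 3.2 l@z0 0.0023 zrange [-0.0915  0.0095] top n 5025 z [0.0231 0.0386 0.0402] l [-0.021   0.0094] topslope -0.7 pos [0.4191 0.0293 0.2193]
```

```bash
cat >> h.py <<'E'
def prof():
    s=get_state(); a=np.radians(s['tcp_rot'][2]); im,W=cloud("wrist")
    H,S,V=cv2.split(cv2.cvtColor(im,cv2.COLOR_BGR2HSV))
    d=W-s['ee_pos']; v=-d[...,0]*np.sin(a)+d[...,1]*np.cos(a); l=d[...,0]*np.cos(a)+d[...,1]*np.sin(a); z=d[...,2]
    k=(H<20)&(S>60)&(abs(v)<.012)&(abs(l)<.08)
    for z0 in np.arange(-.11,.05,.01):
        m=k&(z>=z0)&(z<z0+.01)
        if m.sum(): print(round(z0+.005,3),m.sum(),np.percentile(l[m],[5,50,95]).round(4), np.percentile(v[m],[2,98]).round(3))
    print(s['ee_pos'],s['tcp_rot'][2]); return im,W
E
python3 -c "from h import *;prof()"
```

```text
-0.095 43 [0.0069 0.0074 0.0078] [-0.012  0.011]
-0.085 124 [0.0064 0.007  0.0074] [-0.011  0.011]
-0.075 134 [0.006  0.0063 0.0068] [-0.011  0.011]
-0.065 153 [0.0053 0.0058 0.0063] [-0.011  0.011]
-0.055 177 [0.0048 0.0052 0.0057] [-0.012  0.012]
-0.045 194 [0.0042 0.0047 0.0051] [-0.011  0.012]
-0.035 226 [0.0037 0.0042 0.0047] [-0.011  0.011]
-0.025 266 [0.0032 0.0037 0.0043] [-0.011  0.011]
-0.015 322 [0.0026 0.0031 0.0037] [-0.011  0.011]
-0.005 374 [0.002  0.0026 0.0031] [-0.012  0.011]
0.005 448 [0.0015 0.0021 0.0026] [-0.011  0.012]
0.015 563 [0.0009 0.0015 0.0022] [-0.012  0.011]
0.025 658 [0.0004 0.001  0.0016] [-0.012  0.012]
0.035 3107 [-0.0203 -0.0073  0.0009] [-0.011  0.011]
0.045 129 [-0.0083 -0.0027  0.0008] [-0.012  0.011]
[0.41893734 0.02935733 0.218728  ] -22.202455680963123
```

The lean is 3.2°. I'll square it on the bare desk with a light grip, where pressing is harmless, before taking it to the lid.

```bash
python3 -m creep '[[[0,0,-0.04,0],[0,0,-0.08,0],[0,0,-0.1,0],[0,0,-0.108,0],[0,0,-0.112,0],[0,0,-0.115,0],[0,0,-0.117,0],[0,0,-0.119,0],[0,0,-0.119,0],[0,0,-0.119,0]]]' 0.02 20; python3 -c "from h import *;prof()" | sed -n '1p;4p;8p;$p'
```

```text
clock: 14.95
ee_pos: [0.42, 0.0291, 0.1018]
tcp_rot: [-180.0, -0.2, -22.2]
ft_force: [0.1, -0.1, 5.7]
gripper_width: 0.0359
finger_force: 29.2
-0.095 74 [0.0063 0.0068 0.0071] [-0.012  0.011]
-0.065 144 [0.0049 0.0052 0.0056] [-0.011  0.011]
-0.025 273 [0.0028 0.0033 0.0038] [-0.012  0.012]
[0.41996526 0.02905189 0.10179237] -22.189122833565936
```

```bash
python3 -m creep '[[[0,0,-0.001,0],[0,0,-0.002,0],[0,0,-0.003,0],[0,0,-0.003,0],[0,0,-0.003,0]]]' 0.02 20; python3 -c "from h import *;prof()" | sed -n '1p;4p;8p;$p'
```

```text
clock: 15.5
ee_pos: [0.4223, 0.0283, 0.1009]
tcp_rot: [-179.9, -0.6, -22.2]
ft_force: [1.6, -2.7, 22.8]
gripper_width: 0.0358
finger_force: 31.3
-0.095 56 [0.0041 0.0044 0.0046] [-0.012  0.011]
-0.065 135 [0.0031 0.0034 0.0039] [-0.011  0.012]
-0.025 250 [0.0019 0.0023 0.0028] [-0.012  0.011]
[0.42229772 0.02825284 0.10088702] -22.180876217857765
```

Simpler: back off, let it stand free on its heavy end on the desk, and regrip it firmly.

```bash
python3 -m creep '[[[0,0,0.002,0],[0,0,0.003,0],[0,0,0.003,0]]]'; python3 -m creep '[[[0,0,0,0],[0,0,0,0],[0,0,0,0],[0,0,0,0]]]' 0.05 20;python3 -c "from h import *;prof()" | sed -n '1p;4p;8p;$p'; python3 -m creep '[[[0,0,0,0],[0,0,0,0],[0,0,0,0],[0,0,0,0],[0,0,0,0]]]' 0.02 60; python3 -c "
from h import *
prof()
im,W=cloud('top');H,S,V=cv2.split(cv2.cvtColor(im,cv2.COLOR_BGR2HSV))
k=(S<60)&(V>110)&(W[...,2]>.005)&(W[...,2]<.02);k[:, :362]=0;k[:,428:]=0;k[:170]=0;k[:230:,]&=True;k[232:]=0
n,lab,st,c=cv2.connectedComponentsWithStats(k.astype(np.uint8));i=1+st[1:,4].argmax();q=lab==i
p=W[q][:,:2]*1000
h=cv2.convexHull(p.astype(np.float32));print(st[i],cv2.minEnclosingCircle(h),np.median(p,0),cv2.fitEllipse(h))"
```

```text
clock: 15.85
ee_pos: [0.4191, 0.0294, 0.1008]
tcp_rot: [-180.0, -0.1, -22.2]
ft_force: [0.4, -0.5, 5.2]
gripper_width: 0.0355
finger_force: 28.9
clock: 16.25
ee_pos: [0.4187, 0.0294, 0.1003]
tcp_rot: [180.0, 0.0, -22.2]
ft_force: [0.1, -1.1, -0.6]
gripper_width: 0.0502
finger_force: 0.0
-0.095 64 [0.0041 0.0045 0.0049] [-0.012  0.011]
-0.065 129 [0.0041 0.0044 0.0047] [-0.011  0.011]
-0.025 243 [0.0039 0.0043 0.0047] [-0.011  0.011]
[0.41866318 0.02943973 0.10027291] -22.19997995517741
clock: 16.8
ee_pos: [0.4189, 0.0294, 0.1005]
tcp_rot: [-180.0, -0.0, -22.2]
ft_force: [0.9, -1.1, 2.9]
gripper_width: 0.0353
finger_force: 60.2
-0.095 58 [0.0042 0.0046 0.005 ] [-0.011  0.011]
-0.085 101 [0.0042 0.0045 0.0048] [-0.012  0.012]
-0.075 118 [0.0041 0.0045 0.0048] [-0.011  0.011]
-0.065 129 [0.0041 0.0044 0.0048] [-0.011  0.012]
-0.055 160 [0.004  0.0044 0.0047] [-0.012  0.011]
-0.045 173 [0.004  0.0044 0.0048] [-0.012  0.011]
-0.035 199 [0.004  0.0043 0.0047] [-0.011  0.011]
-0.025 240 [0.0039 0.0043 0.0047] [-0.011  0.012]
-0.015 283 [0.0039 0.0043 0.0047] [-0.012  0.011]
-0.005 332 [0.0038 0.0043 0.0047] [-0.011  0.012]
0.005 401 [0.0037 0.0042 0.0047] [-0.012  0.011]
0.015 492 [0.0037 0.0042 0.0047] [-0.011  0.012]
0.025 609 [0.0037 0.0042 0.0048] [-0.012  0.012]
0.035 3159 [-0.0193 -0.0047  0.0044] [-0.012  0.011]
0.045 512 [-0.0184 -0.0054  0.0035] [-0.011  0.012]
[0.41890953 0.02936332 0.10049945] -22.198596540515652
[ 368  171   54   54 1399] ((546.419189453125, -255.0368194580078), 76.35762786865234) [ 546.21497618 -255.79270251] ((547.1055908203125, -256.93035888671875), (141.44210815429688, 151.65797424316406), 139.27679443359375)
```

It is vertical, heavy end down, gripped with its axis 13.6 mm behind the TCP. I lift it and carry it over the lid (TCP target about 0.559, -0.261).

```bash
python3 -m creep '[[[0,0,0.01,0],[0,0,0.03,0],[0,0,0.06,0],[0,0,0.095,0],[0,0,0.12,0],[0.007,-0.015,0.13,0],[0.02,-0.042,0.13,0],[0.035,-0.073,0.13,0],[0.051,-0.105,0.13,0],[0.067,-0.138,0.13,0]]]'; python3 -m creep '[[[0.016,-0.033,0,0],[0.032,-0.066,0,0],[0.047,-0.098,0,0],[0.06,-0.125,0,0],[0.068,-0.142,0,0],[0.0735,-0.152,0,0],[0.0735,-0.152,0,0],[0.0735,-0.152,0,0],[0.0735,-0.152,0,0]]]'; python3 -c "
from h import *
im,W=prof(); cv2.imwrite('pics/w6.png',im)" | sed -n '1p;4p;8p;$p'
```

```text
clock: 17.9
ee_pos: [0.4857, -0.1095, 0.2304]
tcp_rot: [-180.0, 0.1, -22.2]
ft_force: [0.2, 0.8, -2.5]
gripper_width: 0.035
finger_force: 60.5
clock: 18.8
ee_pos: [0.5589, -0.2597, 0.2304]
tcp_rot: [-180.0, 0.0, -22.2]
ft_force: [-0.6, 0.1, -2.6]
gripper_width: 0.0352
finger_force: 60.6
-0.095 52 [0.0042 0.0046 0.0049] [-0.011  0.011]
-0.065 133 [0.004  0.0044 0.0047] [-0.011  0.011]
-0.025 234 [0.004  0.0043 0.0047] [-0.011  0.011]
[ 0.55890831 -0.25969798  0.2304226 ] -22.16560958575343
```

View pics/w6.png

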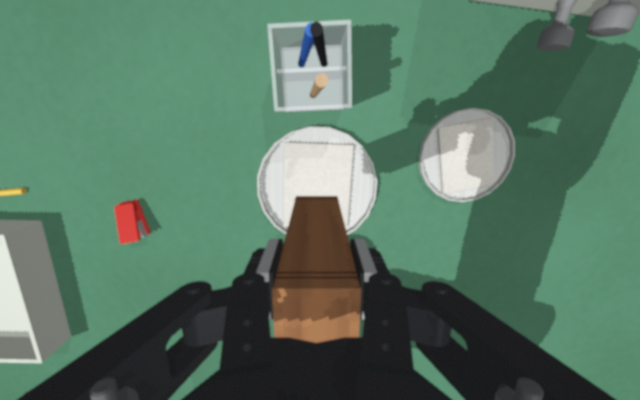

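The lid shows at (317,183) beneath the bar, the pen stand ahead at (311,65). I'll fit the rim from this view.

Run:
```python
from h import *
from scipy.optimize import least_squares
im,W=cloud("wrist");s=get_state()
H,S,V=cv2.split(cv2.cvtColor(im,cv2.COLOR_BGR2HSV))
k=(S<70)&(V>90)&(W[...,2]>.004)&(W[...,2]<.022);k[:,:250]=0;k[:,385:]=0;k[:122]=0;k[245:]=0
p=W[k][:,:2]; c=p.mean(0)
for _ in range(6):
    an=np.degrees(np.arctan2(*(p-c).T[::-1]))//6; r=np.linalg.norm(p-c,axis=1); E=[]
    for b in np.unique(an):
        m=an==b; q=p[m][r[m].argmax()]
        if abs(r[m].max()-.075)<.008:E.append(q)
    E=np.array(E); c=least_squares(lambda x:np.linalg.norm(E-x,axis=1)-.075,c,loss='soft_l1',f_scale=.002).x
print(c,len(E),(np.linalg.norm(E-c,axis=1)).round(3))
a=np.radians(s['tcp_rot'][2]);bar=s['ee_pos'][:2]-.0136*np.array([np.cos(a),np.sin(a)]);print("bar",bar,"move",c-bar,s['ee_pos'])
kk=k&(np.linalg.norm(W[...,:2]-c,axis=-1)<.03);print("receipts z",np.nanmedian(W[kk][:,2]))
```

```text
[ 0.54193624 -0.25405227] 50 [0.075 0.075 0.076 0.075 0.075 0.076 0.075 0.075 0.076 0.075 0.075 0.075
 0.075 0.075 0.075 0.075 0.075 0.076 0.075 0.075 0.075 0.075 0.075 0.076
 0.075 0.075 0.076 0.075 0.075 0.076 0.075 0.075 0.075 0.075 0.075 0.075
 0.075 0.075 0.076 0.075 0.075 0.076 0.075 0.076 0.076 0.075 0.075 0.076
 0.075 0.075]
bar [ 0.54644778 -0.25474876] move [-0.00451154  0.00069649] [ 0.55904303 -0.25987902  0.23062974]
receipts z 0.010150763283316822
```

```bash
python3 -m creep '[[[-0.0045,0.0005,-0.03,0],[-0.0045,0.0005,-0.065,0],[-0.0045,0.0005,-0.09,0],[-0.0045,0.0005,-0.104,0],[-0.0045,0.0005,-0.11,0],[-0.0045,0.0005,-0.113,0],[-0.0045,0.0005,-0.115,0],[-0.0045,0.0005,-0.115,0]]]'; python3 -m creep '[[[0,0,-0.001,0],[0,0,-0.002,0],[0,0,-0.003,0],[0,0,-0.0035,0],[0,0,-0.0035,0]]]'
```

```text
clock: 19.7
ee_pos: [0.555, -0.2602, 0.1161]
tcp_rot: [180.0, -0.1, -22.2]
ft_force: [-0.1, 0.2, -2.6]
gripper_width: 0.0357
finger_force: 61.2
clock: 20.2
ee_pos: [0.5547, -0.2601, 0.1118]
tcp_rot: [-180.0, 0.0, -22.2]
ft_force: [-0.5, -0.4, -3.9]
gripper_width: 0.0356
finger_force: 61.2
```

```bash
python3 -m creep '[[[0,0,-0.0003,0],[0,0,-0.0006,0],[0,0,-0.0009,0],[0,0,-0.0012,0],[0,0,-0.0012,0]]]'
```

```text
clock: 20.7
ee_pos: [0.5547, -0.26, 0.1106]
tcp_rot: [-180.0, 0.0, -22.2]
ft_force: [0.3, -0.0, -3.2]
gripper_width: 0.0355
finger_force: 61.2
```

```bash
python3 -m creep '[[[0,0,-0.0003,0],[0,0,-0.0006,0],[0,0,-0.0009,0],[0,0,-0.0009,0]]]'
```

```text
clock: 21.1
ee_pos: [0.5549, -0.2602, 0.1105]
tcp_rot: [180.0, -0.1, -22.2]
ft_force: [-1.0, -0.1, 5.7]
gripper_width: 0.0355
finger_force: 62.3
```

Contact made (about 9 N). I release, then check.

```bash
python3 -m creep '[[[0,0,0.0005,0],[0,0,0.0005,0],[0,0,0.0005,0],[0,0,0.0005,0],[0,0,0.0005,0]]]' 0.06 20; python3 -c "from h import *;prof()" | sed -n '1p;4p;8p;12p;$p'; python3 -m creep '[[[0,0,0.015,0],[0,0,0.04,0],[0,0,0.07,0],[0,0,0.1,0],[0,0,0.13,0],[0,0,0.15,0],[0,0,0.15,0],[0,0,0.15,0]]]'
python3 - <<'E'
from h import *
im,W=cloud("scene"); im2,W2=cloud("wrist")
cv2.imwrite("pics/s7.png",np.hstack([cv2.resize(im[90:290,150:390],None,fx=1.65,fy=1.875),cv2.resize(im2,(400,375))]))
H,S,V=cv2.split(cv2.cvtColor(im2,cv2.COLOR_BGR2HSV))
k=(H<20)&(S>80)&(W2[...,2]>.143)&(W2[...,2]<.157)&(np.linalg.norm(W2[...,:2]-[.542,-.254],axis=-1)<.05)
p=W2[k];print(len(p),cv2.minAreaRect((p[:,:2]*1000).astype(np.float32)),np.median(p[:,2]))
E
```

```text
clock: 21.6
ee_pos: [0.5547, -0.2601, 0.1102]
tcp_rot: [180.0, 0.0, -22.2]
ft_force: [-0.2, -0.3, -0.2]
gripper_width: 0.0605
finger_force: 0.0
-0.095 29 [0.0047 0.005  0.0053] [-0.011  0.011]
-0.065 132 [0.0045 0.0049 0.0052] [-0.011  0.011]
-0.025 238 [0.0043 0.0047 0.0051] [-0.012  0.011]
0.015 491 [0.0042 0.0047 0.0051] [-0.012  0.011]
[ 0.55469398 -0.26009157  0.11017617] -22.198814416966773
clock: 22.45
ee_pos: [0.5546, -0.26, 0.2596]
tcp_rot: [-180.0, 0.0, -22.2]
ft_force: [-0.7, -0.3, -0.6]
gripper_width: 0.0601
finger_force: 0.0
1478 ((542.6205444335938, -255.72434997558594), (34.25557327270508, 36.27481460571289), 68.0783920288086) 0.14986793934985496
```

View pics/s7.png

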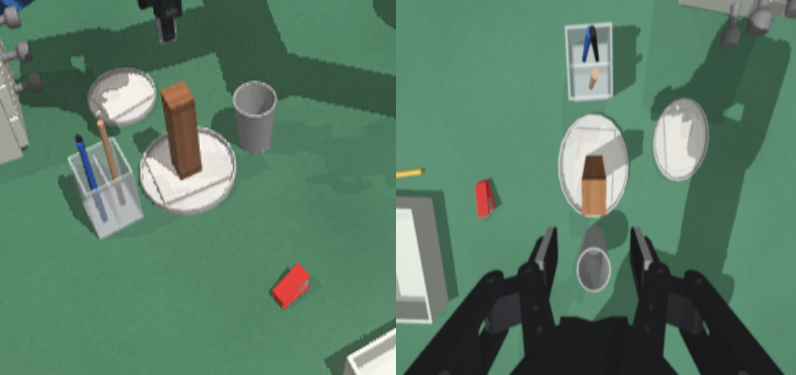

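The bar stands upright on the receipts, at (180,130) in the scene crop. Its top is at 0.150 m, about 2 mm from the lid's centre; it is released, with the neighbours undisturbed. I hand in.

```bash
python3 -c "
from rig import robot
print(robot.finish_job())"
```

```text
the job is handed in; nothing more can be done
None
```

The paperweight lay flat and released on the bare desk, and now stands heavy end down on the receipts about 2 mm from the lid's centre; I handed the job in at about 22.5 s, and the hand-in gave no verdict back.

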